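# Hold the lock box open with the right key

## Task

Someone left the short key in the lock of the grey lock box: pull it straight out and stand it back, fully down, in the empty slot at the left end of the key rack, and let go of it. Then take the medium-length key from the rack (leave the longest one where it is), push it fully home into the lock past the sticky pins, wiggling a little if it sticks, and turn it a quarter turn clockwise as seen from above. The lock springs back, so finish while still gripping the key and holding it turned, with the bolt drawn in; do not shift the other things on the worktop.

Things in the scene. Friction and masses are not known exactly. Their poses are not given: they have to be found in the camera images.
- lock_box: Fixed grey steel box, 160 (x) x 130 (y) x 70 mm. Origin: centre of underside; z up, x from the front (bracket with bolt) to the rear hinges. Keyway in the middle of the top: 31 along y, 12 along x, bevel 4 wide, 6 deep. A bit turns only below the 20 mm lock plate: the medium key, shoulder on the top. Spring pins at both keyway ends, 11 mm down, resist the bit in and out (5 to 15 N).
- keyway (a point): Centre of the mouth of the keyway, level with the top of the lock box (70 mm above the worktop). Its axes are those of the lock box.
- cylinder (a joint): Turn of the lock cylinder, rad: 0 at rest (in line with the keyway), growing clockwise seen from above, stop at 1.4. The bit has play: it starts to move at a key turn of about 0.16 and is at its stop at about 1.56. A spring drives it back (0.02 N m at rest, 0.09 at the stop). It draws in the bolt at the box's front.
- key_rack: Fixed grey plastic block, 60 (x) x 210 (y) x 28 mm. Origin: centre of underside. Slots at y = -70, 0, +70 mm, each 31 along y, 12 along x, 20 deep (floor 8 mm above the worktop), bevelled alike. The slot at y = +70 (left seen from the robot) is empty; medium and long key stand in the other two in either order, key axes along the rack's.
- slot_left (a point): Centre of the mouth of the rack's empty slot (rack y = +70 mm), 28 mm above the worktop; the rack's axes.
- short_key: Upright plain steel key. Foot to shoulder (underside of bow): 28 mm. Bow on top: 46 mm along its y, 10 thick along x, 39 high, lower 26 solid. Shank 7 round. Bit at the foot: 26 along y, 7 along x, 14 high, rounded ends. Same after a half turn. 110 g (may vary). Origin: centre of the foot, z up. Starts in the lock, shoulder on the box top, axes along the box's.
- medium_key: Upright plain steel key. Foot to shoulder (underside of bow): 42 mm. Bow on top: 46 mm along its y, 10 thick along x, 39 high, lower 26 solid. Shank 7 round. Bit at the foot: 26 along y, 7 along x, 14 high, rounded ends. Same after a half turn. 110 g (may vary). Origin: centre of the foot, z up. Starts in the rack; works the lock.
- medium_key_shoulder (a point): Centre of the underside of the medium key's bow, 42 mm above its origin; it rests on the top of the lock box when the key is home.
- long_key: Upright plain steel key. Foot to shoulder (underside of bow): 54 mm. Bow on top: 46 mm along its y, 10 thick along x, 39 high, lower 26 solid. Shank 7 round. Bit at the foot: 26 along y, 7 along x, 14 high, rounded ends. Same after a half turn. 110 g (may vary). Origin: centre of the foot, z up. Starts in the rack and stays there.
- tape_roll: Bystander, roll of tape, 67 mm wide, 37 mm high.
- shaker: Bystander, glass shaker, 27 mm wide, 74 mm high.
- cutter: Bystander, box cutter lying flat, 131 x 18 x 14 mm.
- blue_cup: Bystander, cup with handle, 72 x 94 x 54 mm.
Mind the look-alikes: they are no part of the job. What is shaped like the medium_key but brown or yellow is not meant.

How it is judged:
By the outcome, as a careful person would: the job done as asked, in the order asked, and still so for the second after the job is handed in, while the arm keeps its last pose, push and grip.
It also fails if it takes over 64 s, if anything falls off the work surface, if the arm or the gripper's body presses on something with over 40 N, if the wrist force passes 120 N, or if a joint passes its speed limit or range.

## Robot

A 6-joint arm with a two-finger parallel gripper is mounted at the origin on a cart in front of the work surface, level with it; the furniture and walls round the work are solid. World frame = base frame: x ahead of the robot, y to its left, z up, the work surface at z = 0. Lengths are in m, angles in rad, forces in N, time in s.
With the tool pointing down it reaches from about 0.3 to 0.75 m from the base axis. Payload 8.5 kg.
Tool frame: the origin (TCP) lies at the very end of the fingers, on their centre line; the grasp point (between the pads) lies 19 mm behind it; x points along the fingers, y is the direction in which the jaws open and shut, and the axes are right-handed (so a half turn about x gives the same grasp; the last joint's range is limited). The gripper opens to 88 mm and grips with 3 to 60 N. Pads are 18 mm wide; open, the fingers measure 123 mm over their backs; the gripper's body (75 mm by 187 mm) begins 45 mm behind the grasp point.
Start: joints at [0.949, 0.381, 1.297, -0, 1.464, -0.215], TCP at [0.218, 0.505, 0.239] pointing down, gripper open.
Joint ranges: [-3.11, 3.11], [-0.89, 2.33], [0.22, 2.48], [-1.42, 4.56], [0.17, 2.85], [-2.88, 2.88]. Speed limits (rad/s): [2.39, 2.39, 3.14, 3.14, 3.14, 3.14].

## Interface

Orientations are given as [roll, pitch, yaw] about the fixed x, y, z axes, in that order (R = Rz(yaw) Ry(pitch) Rx(roll)).
In Python, from station import ctrl gives the robot as it stands.
- The arm moves only by the shell command python3 -m creep 'ROWS' [FORCE]. ROWS is a JSON object of lists of equal length, an entry for each row: "claw": the finger opening in m, from 0 to 0.0881; "offset": the shift along the world's x, y, z in m, a list of three; "angular": the turn, a rotation vector about the world's x, y, z in rad, a list of three. In form: {"claw": [claw, ...], "offset": [[dx, dy, dz], ...], "angular": [[ax, ay, az], ...]}. A call has 1 to 5 rows; each row is the pose to reach, as a shift and turn from the pose commanded when the call began; what a row does not reach only later rows make up. A row lasts 1/10 s, in which the tool goes at most 50 mm and 8.59 degrees, less where a joint would pass 70% of its speed; a pose out of reach is approached as far as the arm can. A call with a gripper value outside its range is refused whole. The fingers move at their own pace and stop on an object; FORCE is the grip in N (left out, the last holds). Time passes only in rows, so rows that repeat a pose let the fingers close. It gives the time, the measured TCP pose, the force and the opening at its end, in the units of the state.
- ctrl.get_obs(): the state, without advancing time (a new reading comes with each control period).
- ctrl.read_camera(name): name is "scene" or "top" or "wrist"; returns the picture (400x640x3 uint8, red, green, blue); there is no depth.
- ctrl.camera_model(name): a dict with "intrinsics" (3x3 intrinsics, pixels), "R" (3x3) and "t" (3): a world point X has camera coordinates R X + t; the wrist camera has in their place "tool_from_camera" (4x4, takes a point from camera to tool coordinates, whose origin is the TCP and whose axes are the tool frame's). Camera axes: x right, y down, z forward; pixel columns grow to the right and rows downward; lengths in m; the calibration is good to about 2 mm. A picture is of the moment at which its call begins: read the wrist's pose just before it. camera_model takes no time and is no camera call.
- ctrl.sign_off(): hands the job in, once; it reports no verdict.
Trained networks look in the newest picture that a camera, given by its name, has taken for a name from the list of things; names that differ only in an ending like _2 or _b are one class to them, and where a whole thing is asked for, a point or a joint stands for the part that bears it (a point fixed in the world has none). Each returns a list of dicts, best first, with "score" (0 to 1); they miss things now and then, are a little off and sometimes report something else, mostly with a low value. They report only what shows in the picture. A call takes as long as a camera call. They do not tell look-alikes from the thing itself.
- ctrl.boxes_of(thing, camera): "xyz" ([x, y, z] in m, in world coordinates, good to about 4 mm: the middle of the surface that is visible of it).
- ctrl.cut_out(thing, camera): "mask" (400x640 bool, what is visible of it).
- ctrl.landmark_of(thing, camera): "xyz" ([x, y, z] in m, in world coordinates, good to about 4 mm: a listed point, or the origin of a listed thing).
The state is a dict: "clock": time; "joint_pos": joint angles; "joint_vel": joint speeds; "joint_torque": joint torques, N m; "tool_pos": TCP position; "tcp_rot": TCP orientation; "ft_force": force on the tool from outside, world axes, zero at the start; "wrist_torque": the same for the moment, N m; "width": finger opening in m.
Only numpy, scipy, OpenCV 4.12 (cv2) and the standard library are available. Lean on these libraries where they do the work, as an engineer would, in place of code of your own. Each camera call takes 0.05 s, during which the arm holds its last target. There are 200 camera calls.

## Working session

There is one attempt and no reset: what is moved stays moved. The work goes in short steps, Python scripts to look and compute and a shell command to move; the robot and the scene stay as the last step left them, time stands still between calls to the robot, and variables do not carry over. Pictures are saved under pics/ and viewed, about 8 in all and at most 12, crops included, and the job is handed in when it is done.

```bash
mkdir -p pics; cat > h.py <<'E'
import numpy as np, cv2
from station import ctrl
np.set_printoptions(precision=4,suppress=True)
def save(cam,name,crop=None,sc=1):
    im=ctrl.read_camera(cam)[:,:,::-1]
    if crop: im=im[crop[1]:crop[3],crop[0]:crop[2]]
    im=cv2.resize(np.ascontiguousarray(im),None,fx=sc,fy=sc); cv2.imwrite(f'pics/{name}.png',im); return im
def st():
    o=ctrl.get_obs(); print({k:np.round(o[k],4) for k in('clock','tool_pos','tcp_rot','ft_force','wrist_torque','width')}); return o
E
python3 - <<'E'
from h import *
o=st()
a=save('top','top0');b=save('scene','scene0')
cv2.imwrite('pics/both.png',cv2.resize(np.vstack([a,b]),(480,600)))
for c in('top','scene'):
  for t in('lock_box','key_rack','short_key','medium_key','long_key'):
    print(c,t,[(np.round(d['score'],2),np.round(d['xyz'],3)) for d in ctrl.landmark_of(t,c)[:4]])
  for t in('keyway','slot_left'):
    print(c,t,[(np.round(d['score'],2),np.round(d['xyz'],3)) for d in ctrl.landmark_of(t,c)[:3]])
for c in('top','scene'):
  m=ctrl.camera_model(c); print(c,np.array(m['intrinsics']),np.array(m['R']),np.array(m['t']))
print(ctrl.camera_model('wrist'))
E
```

```text
{'clock': np.float64(0.0), 'tool_pos': array([0.2175, 0.5049, 0.2381]), 'tcp_rot': array([-1.7914,  1.5694, -2.1982]), 'ft_force': array([-1.148 , -0.0344,  0.1558]), 'wrist_torque': array([-0.0036, -0.0094,  0.0249]), 'width': np.float64(0.0877)}
top lock_box [(np.float64(0.83), array([ 0.582,  0.124, -0.002]))]
top key_rack [(np.float64(0.77), array([ 0.508, -0.214, -0.001])), (np.float64(0.6), array([0.58 , 0.117, 0.076]))]
top short_key [(np.float64(0.57), array([0.582, 0.126, 0.043]))]
top medium_key [(np.float64(0.7), array([ 0.552, -0.396,  0.004])), (np.float64(0.69), array([ 0.4  , -0.325,  0.001])), (np.float64(0.67), array([ 0.512, -0.221,  0.006]))]
top long_key []
top keyway [(np.float64(0.85), array([0.579, 0.118, 0.073]))]
top slot_left [(np.float64(0.91), array([ 0.504, -0.151,  0.029]))]
scene lock_box [(np.float64(0.95), array([ 0.583,  0.122, -0.   ]))]
scene key_rack [(np.float64(0.75), array([ 0.514, -0.218,  0.004])), (np.float64(0.34), array([ 0.515, -0.224,  0.052]))]
scene short_key [(np.float64(0.7), array([0.586, 0.122, 0.042]))]
scene medium_key [(np.float
[... 396 characters left out ...]
  401.4785 200.485 ]
 [  0.       0.       1.    ]] [[-0.0007 -0.9997 -0.0253]
 [-0.9869  0.0048 -0.1611]
 [ 0.1612  0.0249 -0.9866]] [-0.0869  0.4708  1.0978]
scene [[406.639    0.     317.487 ]
 [  0.     406.639  198.0275]
 [  0.       0.       1.    ]] [[ 0.8374 -0.5462  0.0209]
 [-0.2314 -0.3889 -0.8917]
 [ 0.4951  0.7419 -0.4521]] [-0.4327  0.1419  0.9902]
{'intrinsics': array([[304.4347,   0.    , 316.6303],
       [  0.    , 304.4347, 196.0975],
       [  0.    ,   0.    ,   1.    ]]), 'tool_from_camera': array([[ 0.0006, -0.305 ,  0.9523, -0.1454],
       [ 1.    , -0.0002, -0.0007, -0.0004],
       [ 0.0004,  0.9523,  0.305 , -0.0791],
       [ 0.    ,  0.    ,  0.    ,  1.    ]])}
```

View pics/top0.png

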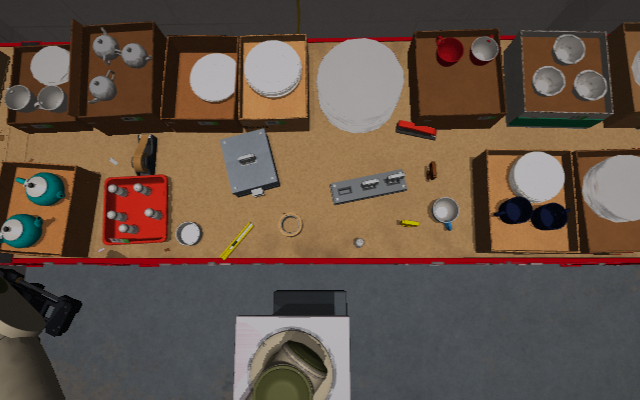

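View pics/scene0.png

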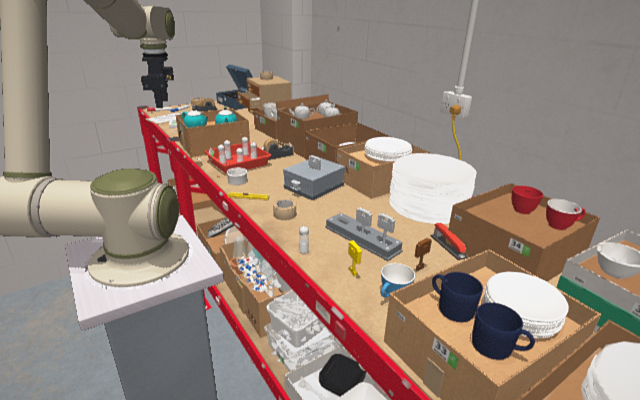

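Top view: the box is at (248,160) with a key in its lock. The rack is at (369,186), with its left slot empty and keys in the middle and right slots. The yellow (410,222) and brown (432,171) keys are look-alikes. Next I'll work out the turn needed to get above the lock.

```bash
cat >> h.py <<'E'
from scipy.spatial.transform import Rotation as Ro
def pose(o=None):
    o=o or ctrl.get_obs(); return np.array(o['tool_pos']),Ro.from_euler('xyz',o['tcp_rot']).as_matrix()
def goal(xyz,yaw,o=None):
    "shift & rotvecs that put tool pointing down with jaw line along (cos yaw,sin yaw)"
    p,R=pose(o); print('shift',np.array(xyz)-p)
    for s in(1,-1):
        y=s*np.array([np.cos(yaw),np.sin(yaw),0]);x=np.array([0,0,-1.]);T=np.c_[x,y,np.cross(x,y)]
        print('turn',Ro.from_matrix(T@R.T).as_rotvec())
def towin(px,z,o=None,cam='wrist'):
    "pixels -> world at height z"
    m=ctrl.camera_model(cam);K=np.array(m['intrinsics']);px=np.atleast_2d(px).astype(float)
    d=np.c_[(px-K[:2,2])/K[0,0],np.ones(len(px))]
    if cam=='wrist':
        p,R=pose(o);T=m['tool_from_camera'];d=d@(R@T[:3,:3]).T;c=p+R@T[:3,3]
    else:
        R=np.array(m['R']);c=-R.T@m['t'];d=d@R
    return c+d*((z-c[2])/d[:,2:])
E
python3 - <<'E'
from h import *
p,R=pose();print(R, ctrl.get_obs()['joint_pos'])
goal([.55,.115,.26],.18)
# box yaw from top corners by eye
for px in([257,192],[247,145]): print(towin([px],.07,cam='top'))
E
```

```text
[[-0.      0.3957  0.9184]
 [-0.      0.9184 -0.3957]
 [-1.     -0.      0.    ]] [ 0.9487  0.3806  1.2974 -0.      1.4636 -0.2153]
shift [ 0.3324 -0.3901  0.0213]
turn [ 0.    -0.    -0.984]
turn [0.     0.     2.1576]
[[0.4899 0.0933 0.07  ]]
[[0.6248 0.1251 0.07  ]]
```

```bash
python3 -m creep '{"claw":[0.088,0.088,0.088,0.088,0.088],"offset":[[0.03,-0.035,0.01],[0.06,-0.07,0.02],[0.09,-0.105,0.02],[0.12,-0.14,0.02],[0.15,-0.175,0.02]],"angular":[[0,0,-0.1],[0,0,-0.2],[0,0,-0.3],[0,0,-0.4],[0,0,-0.5]]}'
python3 -m creep '{"claw":[0.088,0.088,0.088,0.088,0.088],"offset":[[0.03,-0.035,0],[0.06,-0.07,0],[0.09,-0.105,0],[0.12,-0.14,0],[0.15,-0.175,0]],"angular":[[0,0,-0.1],[0,0,-0.2],[0,0,-0.3],[0,0,-0.4],[0,0,-0.484]]}'
python3 -m creep '{"claw":[0.088,0.088],"offset":[[0.032,-0.04,0],[0.032,-0.04,0]],"angular":[[0,0,0],[0,0,0]]}'
python3 - <<'E'
from h import *
o=st()
save('wrist','w1')
for t in('short_key','lock_box','keyway'): print(t,[(np.round(d['score'],2),np.round(d['xyz'],4)) for d in ctrl.landmark_of(t,'wrist')[:3]])
for t in('short_key','lock_box'):
  for d in ctrl.cut_out(t,'wrist')[:1]:
    m=d['mask'].astype(np.uint8); np.save('m_'+t,m); c=max(cv2.findContours(m,0,2)[0],key=cv2.contourArea)
    q=cv2.approxPolyDP(c,4,True)[:,0]; print(t,d['score'],q.tolist())
    z=.109 if t=='short_key' else .07
    print(towin(q,z,o))
E
```

```text
clock: 1.3
tool_pos: [0.3685, 0.3286, 0.259]
tcp_rot: [1.364, 1.57, 0.453]
ft_force: [0.1, 1.8, 0.0]
width: 0.088
clock: 1.8
tool_pos: [0.5186, 0.1534, 0.2589]
tcp_rot: [1.663, 1.57, 0.268]
ft_force: [1.1, 0.1, -0.5]
width: 0.0878
clock: 2.0
tool_pos: [0.5524, 0.1108, 0.2579]
tcp_rot: [-0.212, 1.57, -1.608]
ft_force: [-1.4, 0.4, 0.5]
width: 0.088
{'clock': np.float64(2.0), 'tool_pos': array([0.5524, 0.1108, 0.2579]), 'tcp_rot': array([-0.2119,  1.5699, -1.6079]), 'ft_force': array([-1.4341,  0.3508,  0.5263]), 'wrist_torque': array([-0.0437,  0.0821,  0.0396]), 'width': np.float64(0.088)}
short_key [(np.float64(0.59), array([0.5841, 0.1178, 0.0454]))]
lock_box [(np.float64(0.71), array([0.3616, 0.1607, 0.0023])), (np.float64(0.69), array([0.5811, 0.1222, 0.0007]))]
keyway [(np.float64(0.89), array([0.583 , 0.1228, 0.0679])), (np.float64(0.22), array([ 0.5154, -0.2227,  0.0457]))]
short_key 0.6 [[341, 148], [342, 190], [349, 196], [351, 165], [349, 153]]
[[0.5695 0.1474 0.109 ]
 [0.5789 0.1061 0.109 ]
 [0.5872 0.1011 0.109 ]
 [0.5825 0.1328 0.109 ]
 [0.5781 0.144  0.109 ]]
lock_box 0.84 [[416, 101], [265, 114], [270, 153], [260, 158], [263, 182], [275, 185], [280, 225], [412, 216]]
[[0.6411 0.2037 0.07  ]
 [0.4874 0.1633 0.07  ]
 [0.4979 0.123  0.07  ]
 [0.4877 0.1156 0.07  ]
 [0.4943 0.0889 0.07  ]
 [0.5081 0.0878 0.07  ]
 [0.5205 0.0399 0.07  ]
 [0.6715 0.0782 0.07  ]]
```

View pics/w1.png

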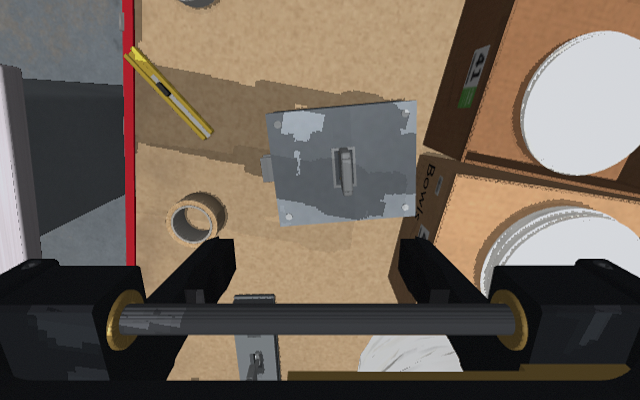

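The wrist view shows the box at about (340,165) px with the key bow at (345,170). Corners put its centre at about (0.581,0.122) with yaw 0.25. Before going down, I'll check how tall the cardboard box behind the lock is, because the gripper body has to clear it.

```bash
python3 - <<'E'
import cv2,numpy as np
a=cv2.imread('pics/top0.png')[20:200,190:340];b=cv2.imread('pics/scene0.png')[120:230,270:490]
a=cv2.resize(a,(450,540));b=cv2.resize(b,(340,170));b=cv2.resize(cv2.imread('pics/scene0.png')[110:240,270:390],(480,520))
a=cv2.resize(cv2.imread('pics/top0.png')[25:205,215:315],(300,540))
c=np.zeros((540,780,3),np.uint8);c[:,:300]=a;c[:520,300:]=b;cv2.imwrite('pics/c1.png',c)
E
```

```text
(no output)
```

View pics/c1.png

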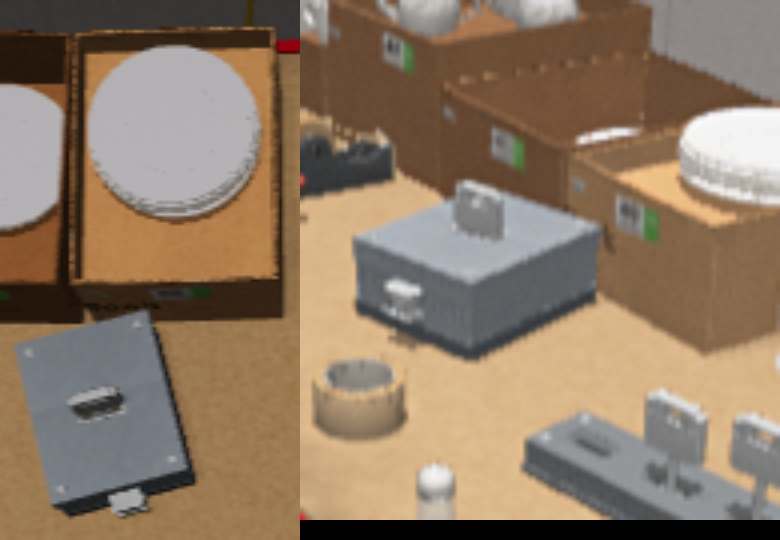

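```bash
python3 - <<'E'
from h import *
for z in(0,.08,.1,.12,.14):
  print(z,'scene base/top',towin([[372,198],[373,166]],z,cam='scene')[:,:2].ravel(),'top',towin([[309,130.7],[309,117]],z,cam='top')[:,:2].ravel())
E
```

```text
0 scene base/top [ 0.6935 -0.0476  0.8709  0.1583] top [ 0.6896 -0.0455  0.7328 -0.0453]
0.08 scene base/top [ 0.5854 -0.1666  0.7384  0.011 ] top [ 0.6618 -0.0504  0.702  -0.0502]
0.1 scene base/top [ 0.5583 -0.1964  0.7052 -0.0258] top [ 0.6548 -0.0517  0.6943 -0.0515]
0.12 scene base/top [ 0.5313 -0.2262  0.6721 -0.0627] top [ 0.6479 -0.0529  0.6866 -0.0527]
0.14 scene base/top [ 0.5042 -0.256   0.639  -0.0995] top [ 0.6409 -0.0541  0.6789 -0.0539]
```

Triangulation gives a cardboard height of about 0.115, so the body at 0.137 or more clears it. The scene crop also shows that the middle rack key has the shorter visible shank, so it is the medium one. Moving above the lock key.

```bash
python3 -m creep '{"claw":[0.088,0.088,0.088,0.088],"offset":[[0.0145,0.006,-0.04],[0.029,0.011,-0.08],[0.029,0.011,-0.103],[0.029,0.011,-0.103]],"angular":[[0,0,0.04],[0,0,0.075],[0,0,0.075],[0,0,0.075]]}'
python3 - <<'E'
from h import *
o=st()
save('wrist','w2')
for t in('short_key','lock_box','keyway'): print(t,[(np.round(d['score'],2),np.round(d['xyz'],4)) for d in ctrl.landmark_of(t,'wrist')[:3]])
for t in('short_key','lock_box'):
  for d in ctrl.cut_out(t,'wrist')[:1]:
    m=d['mask'].astype(np.uint8); c=max(cv2.findContours(m,0,2)[0],key=cv2.contourArea)
    q=cv2.approxPolyDP(c,4,True)[:,0]; print(t,d['score'],q.tolist())
    z=.109 if t=='short_key' else .07
    print(towin(q,z,o))
E
```

```text
clock: 2.7
tool_pos: [0.5768, 0.1271, 0.1529]
tcp_rot: [-1.811, 1.564, -3.125]
ft_force: [-0.8, -0.9, 0.0]
width: 0.0878
{'clock': np.float64(2.7), 'tool_pos': array([0.5768, 0.1271, 0.1529]), 'tcp_rot': array([-1.8106,  1.5644, -3.1248]), 'ft_force': array([-0.8384, -0.8646,  0.0088]), 'wrist_torque': array([-0.0573,  0.0818,  0.033 ]), 'width': np.float64(0.0878)}
short_key [(np.float64(0.7), array([0.5817, 0.1215, 0.0445]))]
lock_box [(np.float64(0.71), array([0.5825, 0.123 , 0.0024]))]
keyway [(np.float64(0.75), array([0.5808, 0.1196, 0.0664]))]
short_key 0.59 [[317, 183], [314, 253], [323, 257], [328, 248], [327, 186]]
[[0.5697 0.1532 0.109 ]
 [0.5804 0.1039 0.109 ]
 [0.5873 0.1025 0.109 ]
 [0.5888 0.1102 0.109 ]
 [0.5764 0.1529 0.109 ]]
lock_box 0.78 [[213, 129], [218, 179], [208, 187], [210, 211], [222, 219], [224, 237], [234, 240], [233, 281], [402, 280], [397, 270], [399, 240], [418, 235], [427, 127], [404, 122], [256, 121]]
[[0.4876 0.1631 0.07  ]
 [0.4972 0.1264 0.07  ]
 [0.4906 0.118  0.07  ]
 [0.4951 0.0985 0.07  ]
 [0.5056 0.0941 0.07  ]
 [0.5097 0.0787 0.07  ]
 [0.5182 0.0781 0.07  ]
 [0.5241 0.0393 0.07  ]
 [0.6649 0.0778 0.07  ]
 [0.6575 0.086  0.07  ]
 [0.6498 0.113  0.07  ]
 [0.6633 0.1213 0.07  ]
 [0.6393 0.2045 0.07  ]
 [0.6218 0.2036 0.07  ]
 [0.5172 0.1768 0.07  ]]
```

View pics/w2.png

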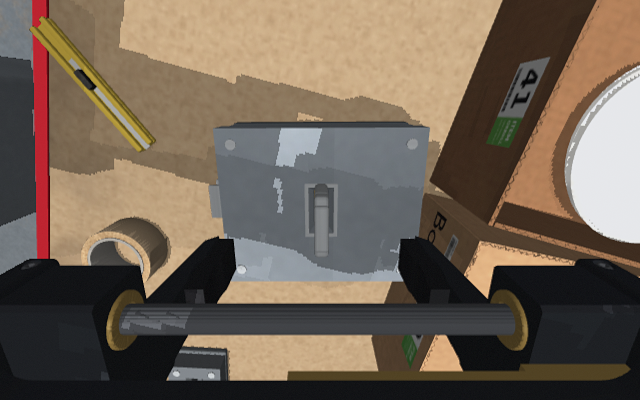

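The wrist view shows the key bow at (314–328, 183–257) px, parallel to the jaws and about 3 mm off centre in +x. I'll check that the arm has settled before going down.

```bash
python3 -m creep '{"claw":[0.088,0.088],"offset":[[0,0,0],[0,0,0]],"angular":[[0,0,0],[0,0,0]]}'
python3 - <<'E'
from h import *
o=st()
goal([.581,.122,.074],.25,o)
ctrl.read_camera('wrist');o=st()
for t in('short_key','keyway'): print(t,[(np.round(d['score'],2),np.round(d['xyz'],4)) for d in ctrl.landmark_of(t,'wrist')[:3]])
m=ctrl.cut_out('short_key','wrist')[0]['mask']
for r in(195,210,225,240,250):
  c=np.where(m[r])[0]; print(r,c.min(),c.max(),towin([[c.mean(),r]],.109,o))
print(ctrl.get_obs()['joint_pos'])
E
```

```text
clock: 3.2
tool_pos: [0.5787, 0.1261, 0.1564]
tcp_rot: [1.306, 1.57, -0.01]
ft_force: [-0.1, 0.0, 0.6]
width: 0.088
{'clock': np.float64(3.2), 'tool_pos': array([0.5787, 0.1261, 0.1564]), 'tcp_rot': array([ 1.306 ,  1.5698, -0.0098]), 'ft_force': array([-0.1191,  0.0466,  0.6412]), 'wrist_torque': array([-0.0765,  0.0378,  0.0395]), 'width': np.float64(0.088)}
shift [ 0.0023 -0.0041 -0.0824]
turn [ 0.      0.001  -0.0049]
turn [-0.0016  0.      3.1367]
{'clock': np.float64(3.25), 'tool_pos': array([0.5787, 0.1261, 0.1561]), 'tcp_rot': array([1.3525, 1.5702, 0.0366]), 'ft_force': array([-0.3018,  0.2748,  0.359 ]), 'wrist_torque': array([-0.0499,  0.0631,  0.017 ]), 'width': np.float64(0.0877)}
short_key [(np.float64(0.78), array([0.5805, 0.1203, 0.0442])), (np.float64(0.23), array([0.5811, 0.1233, 0.071 ]))]
keyway [(np.float64(0.88), array([0.5819, 0.1201, 0.0708]))]
195 311 325 [[0.5748 0.1435 0.109 ]]
210 310 325 [[0.5772 0.1331 0.109 ]]
225 312 325 [[0.5806 0.1227 0.109 ]]
240 311 326 [[0.5835 0.1117 0.109 ]]
250 312 326 [[0.5858 0.1043 0.109 ]]
[ 0.0148  0.5222  1.3087 -0.      1.3107 -0.2401]
```

```bash
python3 -m creep '{"claw":[0.088,0.088,0.088,0.088,0.088],"offset":[[0.001,-0.002,-0.03],[0.002,-0.0045,-0.05],[0.002,-0.0045,-0.07],[0.002,-0.0045,-0.082],[0.002,-0.0045,-0.082]],"angular":[[0,0,0],[0,0,0],[0,0,0],[0,0,0],[0,0,0]]}'
python3 -m creep '{"claw":[0.03,0.008,0.008,0.008,0.008],"offset":[[0,0,0],[0,0,0],[0,0,0],[0,0,0],[0,0,0]],"angular":[[0,0,0],[0,0,0],[0,0,0],[0,0,0],[0,0,0]]}' 50
python3 - <<'E'
from h import *
st()
E
```

```text
clock: 3.9
tool_pos: [0.58, 0.1216, 0.0724]
tcp_rot: [-1.815, 1.568, -3.131]
ft_force: [-0.0, -0.7, 0.2]
width: 0.0882
clock: 4.4
tool_pos: [0.5807, 0.1216, 0.0741]
tcp_rot: [1.319, 1.57, 0.003]
ft_force: [-0.9, -0.1, -0.6]
width: 0.05
{'clock': np.float64(4.4), 'tool_pos': array([0.5807, 0.1216, 0.0741]), 'tcp_rot': array([1.3185, 1.5702, 0.0028]), 'ft_force': array([-0.9399, -0.1484, -0.6137]), 'wrist_torque': array([-0.0599,  0.0574, -0.0504]), 'width': np.float64(0.05)}
```

```bash
for i in 1 2; do python3 -m creep '{"claw":[0.004,0.004,0.004,0.004,0.004],"offset":[[0,0,0],[0,0,0],[0,0,0],[0,0,0],[0,0,0]],"angular":[[0,0,0],[0,0,0],[0,0,0],[0,0,0],[0,0,0]]}' 50; done
python3 - <<'E'
from h import *
st()
E
```

```text
clock: 4.9
tool_pos: [0.5806, 0.1216, 0.0737]
tcp_rot: [1.904, 1.571, 0.588]
ft_force: [0.9, 1.0, -0.3]
width: 0.0102
clock: 5.4
tool_pos: [0.5806, 0.1216, 0.0737]
tcp_rot: [-2.134, 1.571, 2.833]
ft_force: [0.0, -0.2, 0.7]
width: 0.0095
{'clock': np.float64(5.4), 'tool_pos': array([0.5806, 0.1216, 0.0737]), 'tcp_rot': array([-2.1341,  1.5707,  2.8333]), 'ft_force': array([ 0.0441, -0.2153,  0.6645]), 'wrist_torque': array([-0.1181, -0.0146,  0.0008]), 'width': np.float64(0.0095)}
```

```bash
python3 -m creep '{"claw":[0.004,0.004,0.004,0.004,0.004],"offset":[[0,0,0.005],[0,0,0.01],[0,0,0.016],[0,0,0.022],[0,0,0.03]],"angular":[[0,0,0],[0,0,0],[0,0,0],[0,0,0],[0,0,0]]}' 50
python3 -m creep '{"claw":[0.004,0.004,0.004],"offset":[[0,0,0.02],[0,0,0.05],[0,0,0.08]],"angular":[[0,0,0],[0,0,0],[0,0,0]]}' 50
python3 - <<'E'
from h import *
o=st()
print([(np.round(d['score'],2),np.round(d['xyz'],4)) for d in (ctrl.read_camera('wrist') is None) or ctrl.landmark_of('short_key','wrist')])
p,R=pose(o);y=R[:,1];print('yaw',np.arctan2(y[1],y[0]))
print('via scene'); ctrl.read_camera('scene'); print([(np.round(d['score'],2),np.round(d['xyz'],4)) for t in('short_key','slot_left','key_rack') for d in ctrl.landmark_of(t,'scene')])
ctrl.read_camera('top')
m=[d for d in ctrl.cut_out('key_rack','top')]
for d in m[:2]:
  c=max(cv2.findContours(d['mask'].astype(np.uint8),0,2)[0],key=cv2.contourArea);b=cv2.boxPoints(cv2.minAreaRect(c));print(d['score'],b.tolist(),towin(b,.028,cam='top')[:,:2])
E
```

```text
clock: 5.9
tool_pos: [0.5811, 0.1217, 0.1048]
tcp_rot: [1.401, 1.569, 0.086]
ft_force: [-0.3, -0.3, -1.1]
width: 0.0098
clock: 6.2
tool_pos: [0.5807, 0.1216, 0.1856]
tcp_rot: [1.41, 1.57, 0.095]
ft_force: [0.2, 0.3, -1.6]
width: 0.0097
{'clock': np.float64(6.2), 'tool_pos': array([0.5807, 0.1216, 0.1856]), 'tcp_rot': array([1.4104, 1.5698, 0.0946]), 'ft_force': array([ 0.2288,  0.3458, -1.6211]), 'wrist_torque': array([-0.0686,  0.0344, -0.0323]), 'width': np.float64(0.0097)}
[(np.float64(0.88), array([0.5841, 0.123 , 0.1578]))]
yaw 0.25497172736916107
via scene
[(np.float64(0.49), array([0.588 , 0.1194, 0.1594])), (np.float64(0.39), array([ 0.5131, -0.221 ,  0.0072])), (np.float64(0.69), array([ 0.5061, -0.1472,  0.0281])), (np.float64(0.89), array([ 0.5102, -0.2168,  0.0041])), (np.float64(0.73), array([ 0.4325, -0.4341,  0.0013]))]
0.66 [[328.1676940917969, 183.31016540527344], [402.0730285644531, 168.01939392089844], [406.6431579589844, 190.1083221435547], [332.7378234863281, 205.3990936279297]] [[ 0.5219 -0.1031]
 [ 0.5655 -0.3155]
 [ 0.5008 -0.3264]
 [ 0.4578 -0.1159]]
```

```bash
python3 -m creep '{"claw":[0.004,0.004,0.004,0.004,0.004],"offset":[[-0.013,-0.045,0],[-0.026,-0.09,0],[-0.039,-0.135,0],[-0.052,-0.18,0],[-0.064,-0.225,0]],"angular":[[0,0,-0.02],[0,0,-0.04],[0,0,-0.06],[0,0,-0.06],[0,0,-0.06]]}' 50
python3 -m creep '{"claw":[0.004,0.004,0.004,0.004],"offset":[[-0.012,-0.046,-0.02],[-0.012,-0.046,-0.045],[-0.012,-0.046,-0.045],[-0.012,-0.046,-0.045]],"angular":[[0,0,0],[0,0,0],[0,0,0],[0,0,0]]}' 50
python3 - <<'E'
from h import *
save('wrist','w3');o=st()
for t in('slot_left','key_rack','short_key','medium_key','long_key'): print(t,[(np.round(d['score'],2),np.round(d['xyz'],4)) for d in ctrl.landmark_of(t,'wrist')[:3]])
for d in ctrl.cut_out('key_rack','wrist')[:1]:
    c=max(cv2.findContours(d['mask'].astype(np.uint8),0,2)[0],key=cv2.contourArea)
    q=cv2.approxPolyDP(c,4,True)[:,0]; print(d['score'],q.tolist(),towin(q,.028,o)[:,:2])
E
```

```text
clock: 7.1
tool_pos: [0.5156, -0.1049, 0.1831]
tcp_rot: [-2.217, 1.57, 2.691]
ft_force: [1.5, 0.5, -0.4]
width: 0.0096
clock: 7.5
tool_pos: [0.5046, -0.149, 0.1387]
tcp_rot: [-2.397, 1.57, 2.51]
ft_force: [-1.1, -0.5, -1.6]
width: 0.0097
{'clock': np.float64(7.55), 'tool_pos': array([ 0.5051, -0.1488,  0.1394]), 'tcp_rot': array([ 1.0851,  1.5703, -0.2896]), 'ft_force': array([-0.0736,  0.358 , -0.5626]), 'wrist_torque': array([-0.0702,  0.0965, -0.0002]), 'width': np.float64(0.0095)}
slot_left [(np.float64(0.66), array([ 0.5014, -0.1499,  0.0261]))]
key_rack [(np.float64(0.84), array([ 0.5141, -0.2166,  0.0035]))]
short_key [(np.float64(0.68), array([ 0.5074, -0.1518,  0.1101]))]
medium_key []
long_key []
0.58 [[280, 146], [281, 239], [303, 238], [312, 211], [326, 215], [329, 237], [342, 236], [345, 147]] [[ 0.4668 -0.115 ]
 [ 0.4813 -0.1998]
 [ 0.5011 -0.1949]
 [ 0.5043 -0.167 ]
 [ 0.5174 -0.1684]
 [ 0.5246 -0.1892]
 [ 0.5362 -0.1859]
 [ 0.5206 -0.1052]]
```

View pics/w3.png

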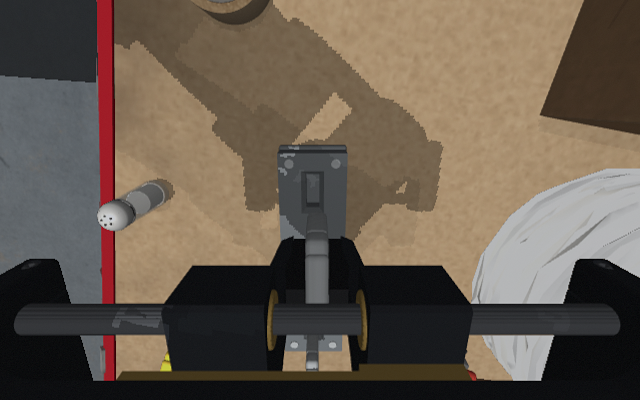

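The wrist view shows the empty slot at about (313,190) px and the rack edges at columns 280/345, with the held key at column 317. The key therefore sits about 3.5 mm too far toward +x. Next I'll fix y from the slot's edges.

```bash
python3 - <<'E'
from h import *
im=cv2.imread('pics/w3.png',0)
print('col313',{r:int(im[r,311:316].mean()) for r in range(140,216,2)})
print('row182',{c:int(im[178:188,c].mean()) for c in range(294,332,2)})
o=st()
for r in(144,146,152,168,170,172,174): print(r,towin([[313,r]],.028,o)[0,:2])
c=cv2.resize(im[130:250,270:360],None,fx=5,fy=5);cv2.imwrite('pics/w3c.png',c)
E
```

```text
col313 {140: 114, 142: 92, 144: 78, 146: 61, 148: 76, 150: 37, 152: 42, 154: 75, 156: 73, 158: 73, 160: 72, 162: 73, 164: 73, 166: 73, 168: 72, 170: 71, 172: 44, 174: 69, 176: 82, 178: 83, 180: 83, 182: 80, 184: 80, 186: 78, 188: 72, 190: 72, 192: 72, 194: 72, 196: 72, 198: 73, 200: 73, 202: 56, 204: 39, 206: 43, 208: 59, 210: 59, 212: 60, 214: 62}
row182 {294: 73, 296: 74, 298: 76, 300: 75, 302: 54, 304: 55, 306: 51, 308: 73, 310: 78, 312: 81, 314: 81, 316: 75, 318: 76, 320: 51, 322: 51, 324: 71, 326: 72, 328: 72, 330: 72}
{'clock': np.float64(7.85), 'tool_pos': array([ 0.5049, -0.149 ,  0.1393]), 'tcp_rot': array([ 0.8639,  1.5698, -0.511 ]), 'ft_force': array([-0.6016, -0.0431, -1.2603]), 'wrist_torque': array([-0.0246, -0.0124, -0.0211]), 'width': np.float64(0.0097)}
144 [ 0.4935 -0.1081]
146 [ 0.4939 -0.1097]
152 [ 0.4948 -0.1147]
168 [ 0.4974 -0.1283]
170 [ 0.4978 -0.13  ]
172 [ 0.4981 -0.1317]
174 [ 0.4985 -0.1335]
```

View pics/w3c.png

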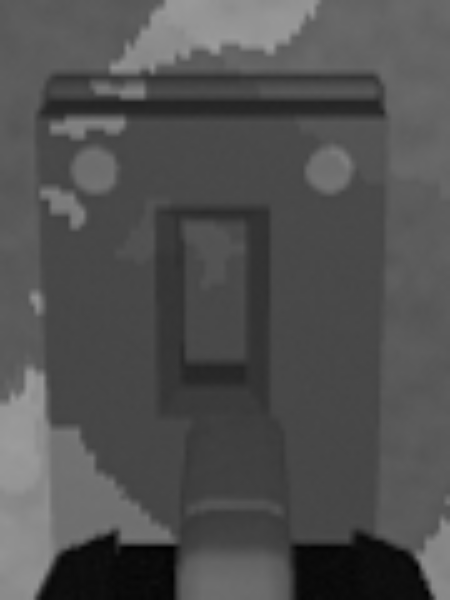

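The slot mouth spans columns 301–324 and rows 171–213 in the full picture. That puts it at about (0.501,−0.150), with its yaw equal to the tool's. Shifting −4 mm in x and lowering.

```bash
python3 -m creep '{"claw":[0.004,0.004,0.004,0.004,0.004],"offset":[[-0.004,0,-0.03],[-0.004,0,-0.06],[-0.004,0,-0.074],[-0.004,0,-0.074],[-0.004,0,-0.079]],"angular":[[0,0,0],[0,0,0],[0,0,0],[0,0,0],[0,0,0]]}' 50
python3 -m creep '{"claw":[0.004,0.004,0.004,0.004],"offset":[[0,0,-0.006],[0,0,-0.012],[0,0,-0.012],[0,0,-0.012]],"angular":[[0,0,0],[0,0,0],[0,0,0],[0,0,0]]}' 50
```

```text
clock: 8.35
tool_pos: [0.5013, -0.1496, 0.0606]
tcp_rot: [0.85, 1.569, -0.525]
ft_force: [0.7, -1.2, -1.1]
width: 0.0093
clock: 8.75
tool_pos: [0.5007, -0.1494, 0.0479]
tcp_rot: [1.029, 1.571, -0.347]
ft_force: [0.5, 0.3, -1.6]
width: 0.0093
```

```bash
python3 -m creep '{"claw":[0.004,0.004,0.004,0.004],"offset":[[0,0,-0.004],[0,0,-0.0075],[0,0,-0.0085],[0,0,-0.0085]],"angular":[[0,0,0],[0,0,0],[0,0,0],[0,0,0]]}' 50
```

```text
clock: 9.15
tool_pos: [0.5007, -0.1494, 0.0397]
tcp_rot: [0.751, 1.57, -0.625]
ft_force: [-2.3, 0.3, 5.8]
width: 0.0099
```

```bash
python3 -m creep '{"claw":[0.03,0.06,0.088,0.088,0.088],"offset":[[0,0,0],[0,0,0],[0,0,0],[0,0,0],[0,0,0]],"angular":[[0,0,0],[0,0,0],[0,0,0],[0,0,0],[0,0,0]]}' 50
python3 -m creep '{"claw":[0.088,0.088,0.088,0.088,0.088],"offset":[[0,0,0.02],[0,0,0.06],[0,0,0.1],[0.007,-0.035,0.115],[0.0136,-0.069,0.115]],"angular":[[0,0,0],[0,0,0],[0,0,0],[0,0,0],[0,0,0]]}' 50
python3 -m creep '{"claw":[0.088,0.088],"offset":[[0,0,0],[0,0,0]],"angular":[[0,0,0],[0,0,0]]}' 50
python3 - <<'E'
from h import *
save('wrist','w4');o=st()
for t in('short_key','medium_key','long_key','key_rack'): print(t,[(np.round(d['score'],2),np.round(d['xyz'],4)) for d in ctrl.landmark_of(t,'wrist')[:3]])
for d in ctrl.cut_out('medium_key','wrist')[:3]:
  m=d['mask'];r=np.where(m.any(1))[0];print('med',d['score'],r.min(),r.max())
  for k in np.linspace(r.min()+4,r.max()-4,5).astype(int):
    c=np.where(m[k])[0];print(k,c.min(),c.max(),towin([[c.mean(),k]],.089,o)[0,:2])
E
```

```text
clock: 9.65
tool_pos: [0.5006, -0.1494, 0.0392]
tcp_rot: [-2.311, 1.571, 2.596]
ft_force: [0.4, 0.7, -0.5]
width: 0.0475
clock: 10.15
tool_pos: [0.5153, -0.2193, 0.1573]
tcp_rot: [0.764, 1.565, -0.61]
ft_force: [0.1, -0.2, 0.1]
width: 0.0868
clock: 10.35
tool_pos: [0.5138, -0.2185, 0.1538]
tcp_rot: [-2.507, 1.57, 2.399]
ft_force: [0.4, 0.3, -1.0]
width: 0.0882
{'clock': np.float64(10.4), 'tool_pos': array([ 0.5138, -0.2178,  0.1538]), 'tcp_rot': array([-2.529 ,  1.5694,  2.3782]), 'ft_force': array([-0.4498,  1.1976,  0.156 ]), 'wrist_torque': array([-0.0844,  0.0394,  0.0401]), 'width': np.float64(0.0879)}
short_key [(np.float64(0.81), array([ 0.5043, -0.1518,  0.0081]))]
medium_key [(np.float64(0.83), array([ 0.5125, -0.2161,  0.0087])), (np.float64(0.52), array([ 0.4339, -0.43  , -0.0001])), (np.float64(0.5), array([ 0.4045, -0.3209, -0.0023]))]
long_key [(np.float64(0.91), array([ 0.5293, -0.2888,  0.0099]))]
key_rack [(np.float64(0.76), array([ 0.5162, -0.2148,  0.002 ]))]
med 0.81 336 371
340 315 321 [ 0.5374 -0.3329]
346 315 321 [ 0.5386 -0.3392]
353 297 338 [ 0.5397 -0.3467]
360 296 340 [ 0.5416 -0.3542]
367 296 341 [ 0.5436 -0.3618]
med 0.56 255 269
259 179 185 [ 0.4187 -0.2772]
260 179 184 [ 0.4183 -0.2781]
262 177 182 [ 0.4169 -0.2802]
263 176 181 [ 0.4162 -0.2812]
265 175 179 [ 0.4151 -0.2832]
```

View pics/w4.png

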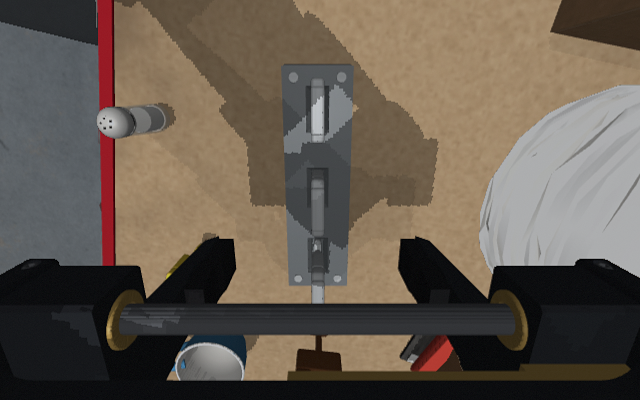

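The wrist view shows the short key standing in the left slot (318,110), the medium key at (318,205) and the long key behind it. The jaws are centred, so I'm going down to grasp the medium key.

```bash
python3 -m creep '{"claw":[0.088,0.07,0.06,0.05,0.04],"offset":[[0.0005,0,-0.03],[0.0005,0,-0.06],[0.0005,0,-0.085],[0.0005,0,-0.1],[0.0005,0,-0.1]],"angular":[[0,0,0],[0,0,0],[0,0,0],[0,0,0],[0,0,0]]}' 50
for i in 1 2; do python3 -m creep '{"claw":[0.004,0.004,0.004,0.004,0.004],"offset":[[0,0,0],[0,0,0],[0,0,0],[0,0,0],[0,0,0]],"angular":[[0,0,0],[0,0,0],[0,0,0],[0,0,0],[0,0,0]]}' 60; done
```

```text
clock: 11.15
tool_pos: [0.5139, -0.2175, 0.0525]
tcp_rot: [-2.383, 1.567, 2.525]
ft_force: [-0.2, 0.9, 0.5]
width: 0.0584
clock: 11.65
tool_pos: [0.5148, -0.2185, 0.0546]
tcp_rot: [0.775, 1.57, -0.6]
ft_force: [1.5, -1.6, 0.1]
width: 0.0184
clock: 12.15
tool_pos: [0.5148, -0.2184, 0.0544]
tcp_rot: [0.879, 1.57, -0.497]
ft_force: [0.2, 0.6, 3.2]
width: 0.0095
```

```bash
python3 -m creep '{"claw":[0.004,0.004,0.004,0.004],"offset":[[0,0,0.025],[0,0,0.065],[0,0,0.105],[0,0,0.13]],"angular":[[0,0,0],[0,0,0],[0,0,0],[0,0,0]]}' 60
python3 -m creep '{"claw":[0.004,0.004,0.004,0.004,0.004],"offset":[[0.008,0.04,0],[0.017,0.085,0],[0.026,0.13,0],[0.034,0.175,0],[0.043,0.22,0]],"angular":[[0,0,0.01],[0,0,0.02],[0,0,0.03],[0,0,0.04],[0,0,0.05]]}' 60
python3 -m creep '{"claw":[0.004,0.004,0.004,0.004,0.004],"offset":[[0.008,0.045,0],[0.016,0.09,0],[0.023,0.12,0],[0.023,0.12,0],[0.023,0.12,0]],"angular":[[0,0,0.01],[0,0,0.01],[0,0,0.01],[0,0,0.01],[0,0,0.01]]}' 60
python3 - <<'E'
from h import *
im=save('wrist','w5');o=st();p,R=pose(o);print('yaw',np.arctan2(R[1,1],R[0,1]))
for t in('medium_key','keyway','medium_key_shoulder'): print(t,[(np.round(d['score'],2),np.round(d['xyz'],4)) for d in ctrl.landmark_of(t,'wrist')[:3]])
cv2.imwrite('pics/w5c.png',cv2.resize(im[100:300,190:450],None,fx=3,fy=3))
E
```

```text
clock: 12.55
tool_pos: [0.515, -0.2186, 0.1868]
tcp_rot: [0.742, 1.568, -0.634]
ft_force: [0.7, 0.1, -1.7]
width: 0.0091
clock: 13.05
tool_pos: [0.5575, 0.0034, 0.1839]
tcp_rot: [-1.931, 1.57, 3.026]
ft_force: [0.7, 0.1, -0.5]
width: 0.0094
clock: 13.55
tool_pos: [0.5804, 0.1217, 0.1837]
tcp_rot: [-1.508, 1.57, -2.823]
ft_force: [-0.1, 0.2, -0.2]
width: 0.0093
{'clock': np.float64(13.6), 'tool_pos': array([0.5804, 0.1209, 0.1838]), 'tcp_rot': array([-1.4524,  1.5697, -2.7684]), 'ft_force': array([ 0.0606, -0.1735, -2.0259]), 'wrist_torque': array([-0.0835,  0.0628, -0.0286]), 'width': np.float64(0.0099)}
yaw 0.2548327600800866
medium_key [(np.float64(0.96), array([0.5782, 0.123 , 0.1413]))]
keyway [(np.float64(0.55), array([0.5815, 0.1204, 0.0681]))]
medium_key_shoulder []
```

View pics/w5c.png

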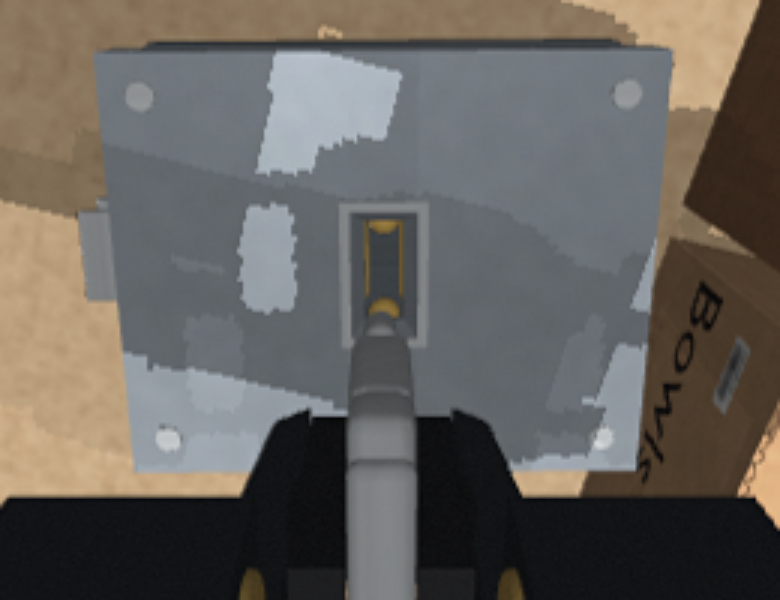

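The crop shows the keyway centred at about (318,192) px in the full picture and the key at column 317, so they line up. Lowering into the mouth.

```bash
python3 -m creep '{"claw":[0.004,0.004,0.004,0.004],"offset":[[0,0,-0.03],[0,0,-0.055],[0,0,-0.06],[0,0,-0.066]],"angular":[[0,0,0],[0,0,0],[0,0,0],[0,0,0]]}' 60
python3 -m creep '{"claw":[0.004,0.004,0.004],"offset":[[0,0,-0.005],[0,0,-0.009],[0,0,-0.009]],"angular":[[0,0,0],[0,0,0],[0,0,0]]}' 60
```

```text
clock: 14.15
tool_pos: [0.581, 0.121, 0.1186]
tcp_rot: [1.285, 1.57, -0.032]
ft_force: [-0.3, -0.0, -0.4]
width: 0.0095
clock: 14.45
tool_pos: [0.5807, 0.1216, 0.1093]
tcp_rot: [0.966, 1.571, -0.35]
ft_force: [-0.1, -0.1, -0.8]
width: 0.0096
```

Foot is at about 0.063, just above the pins, with no side force. Pushing on in small steps.

```bash
python3 -m creep '{"claw":[0.004,0.004,0.004,0.004],"offset":[[0,0,-0.003],[0,0,-0.006],[0,0,-0.008],[0,0,-0.008]],"angular":[[0,0,0],[0,0,0],[0,0,0],[0,0,0]]}' 60
python3 -m creep '{"claw":[0.004,0.004,0.004,0.004],"offset":[[0,0,-0.004],[0,0,-0.008],[0,0,-0.01],[0,0,-0.01]],"angular":[[0,0,0],[0,0,0],[0,0,0],[0,0,0]]}' 60
```

```text
clock: 14.85
tool_pos: [0.581, 0.1216, 0.1012]
tcp_rot: [1.42, 1.57, 0.105]
ft_force: [2.9, 0.8, -2.9]
width: 0.0095
clock: 15.25
tool_pos: [0.5798, 0.1215, 0.0901]
tcp_rot: [-1.753, 1.568, -3.068]
ft_force: [-0.5, -1.0, -4.9]
width: 0.0096
```

```bash
python3 -m creep '{"claw":[0.004,0.004,0.004,0.004,0.004],"offset":[[0,0,-0.005],[0,0,-0.01],[0,0,-0.013],[0,0,-0.015],[0,0,-0.015]],"angular":[[0,0,0],[0,0,0],[0,0,0],[0,0,0],[0,0,0]]}' 60
python3 - <<'E'
from h import *
st()
E
```

```text
clock: 15.75
tool_pos: [0.5807, 0.1216, 0.076]
tcp_rot: [-1.876, 1.57, 3.091]
ft_force: [-0.7, 0.2, -1.6]
width: 0.0093
{'clock': np.float64(15.75), 'tool_pos': array([0.5807, 0.1216, 0.076 ]), 'tcp_rot': array([-1.8761,  1.5704,  3.0913]), 'ft_force': array([-0.7239,  0.2414, -1.6392]), 'wrist_torque': array([-0.0289,  0.0452,  0.0293]), 'width': np.float64(0.0093)}
```

```bash
python3 -m creep '{"claw":[0.004,0.004,0.004,0.004],"offset":[[0,0,-0.001],[0,0,-0.002],[0,0,-0.0025],[0,0,-0.0025]],"angular":[[0,0,0],[0,0,0],[0,0,0],[0,0,0]]}' 60
python3 - <<'E'
from h import *
st();save('wrist','w6',(220,140,420,290),3)
print([(np.round(d['score'],2),np.round(d['xyz'],4)) for t in('medium_key','medium_key_shoulder') for d in ctrl.landmark_of(t,'wrist')[:2]])
E
```

```text
clock: 16.15
tool_pos: [0.5809, 0.1216, 0.0744]
tcp_rot: [1.306, 1.57, -0.01]
ft_force: [-1.6, -0.1, 5.0]
width: 0.0096
{'clock': np.float64(16.15), 'tool_pos': array([0.5809, 0.1216, 0.0744]), 'tcp_rot': array([ 1.3056,  1.57  , -0.0102]), 'ft_force': array([-1.6206, -0.1354,  4.976 ]), 'wrist_torque': array([-0.113 ,  0.3701, -0.0118]), 'width': np.float64(0.0096)}
[(np.float64(0.68), array([0.5821, 0.122 , 0.0298]))]
```

View pics/w6.png

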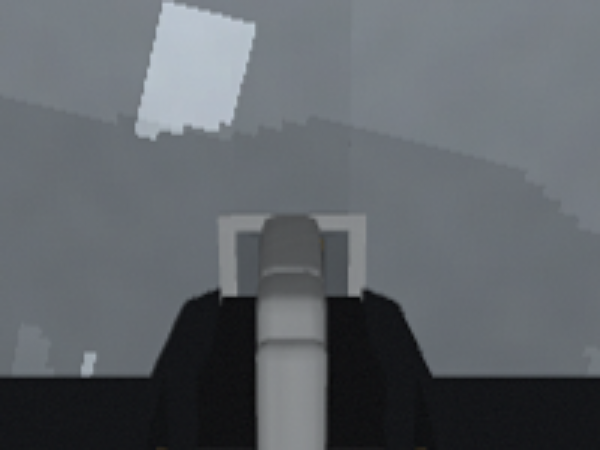

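The key sits in the keyway with its shoulder on the box top: contact force of 5 N at the expected height. Now turning clockwise (−z).

```bash
python3 -m creep '{"claw":[0.004,0.004,0.004,0.004,0.004],"offset":[[0,0,0],[0,0,0],[0,0,0],[0,0,0],[0,0,0]],"angular":[[0,0,-0.1],[0,0,-0.2],[0,0,-0.3],[0,0,-0.4],[0,0,-0.5]]}' 60
python3 - <<'E'
from h import *
o=st();p,R=pose(o);print('turn',.255-np.arctan2(R[1,1],R[0,1]))
E
```

```text
clock: 16.8
tool_pos: [0.5811, 0.1216, 0.0744]
tcp_rot: [1.782, 1.569, -0.037]
ft_force: [-0.1, 0.3, 4.4]
width: 0.0096
{'clock': np.float64(16.8), 'tool_pos': array([0.5811, 0.1216, 0.0744]), 'tcp_rot': array([ 1.7824,  1.5694, -0.0373]), 'ft_force': array([-0.1351,  0.2653,  4.3634]), 'wrist_torque': array([-0.0341,  0.2795,  0.1152]), 'width': np.float64(0.0096)}
turn 0.5038618814069362
```

```bash
python3 -m creep '{"claw":[0.004,0.004,0.004,0.004,0.004],"offset":[[0,0,0],[0,0,0],[0,0,0],[0,0,0],[0,0,0]],"angular":[[0,0,-0.11],[0,0,-0.22],[0,0,-0.33],[0,0,-0.44],[0,0,-0.55]]}' 60
python3 -m creep '{"claw":[0.004,0.004,0.004,0.004,0.004],"offset":[[0,0,0],[0,0,0],[0,0,0],[0,0,0],[0,0,0]],"angular":[[0,0,-0.1],[0,0,-0.2],[0,0,-0.3],[0,0,-0.4],[0,0,-0.48]]}' 60
python3 - <<'E'
from h import *
o=st();p,R=pose(o);print('turn',.255-np.arctan2(R[1,1],R[0,1]))
E
```

```text
clock: 17.3
tool_pos: [0.5809, 0.1217, 0.0744]
tcp_rot: [2.431, 1.57, 0.061]
ft_force: [-1.9, 0.7, 6.1]
width: 0.0096
clock: 17.8
tool_pos: [0.5808, 0.1218, 0.0744]
tcp_rot: [3.135, 1.57, 0.286]
ft_force: [-2.5, 1.8, 6.1]
width: 0.0094
{'clock': np.float64(17.8), 'tool_pos': array([0.5808, 0.1218, 0.0744]), 'tcp_rot': array([3.1349, 1.5699, 0.2856]), 'ft_force': array([-2.4584,  1.8024,  6.1443]), 'wrist_torque': array([0.0983, 0.5923, 0.1943]), 'width': np.float64(0.0094)}
turn 1.5334859231148181
```

```bash
python3 -m creep '{"claw":[0.004,0.004,0.004,0.004],"offset":[[0,0,0],[0,0,0],[0,0,0],[0,0,0]],"angular":[[0,0,-0.02],[0,0,-0.04],[0,0,-0.045],[0,0,-0.045]]}' 60
python3 - <<'E'
from h import *
o=st();p,R=pose(o);print('turn',.255-np.arctan2(R[1,1],R[0,1]))
a=save('top','t2');save('wrist','w7')
m=cv2.resize(a[110:210,200:300],(400,400));b=cv2.imread('pics/scene0.png')[140:210,270:355]
s=save('scene','s2')[140:210,270:355]
cv2.imwrite('pics/fin.png',np.hstack([m,cv2.resize(np.vstack([b,s]),(400,400))*1]))
print([(t,np.round(d['score'],2),np.round(d['xyz'],4)) for t in('short_key','medium_key','long_key','tape_roll','shaker') for d in ctrl.landmark_of(t,'scene')[:2]])
st()
E
```

```text
clock: 18.2
tool_pos: [0.5808, 0.1218, 0.0744]
tcp_rot: [-3.042, 1.57, 0.351]
ft_force: [-1.3, 0.9, 6.1]
width: 0.0093
{'clock': np.float64(18.2), 'tool_pos': array([0.5808, 0.1218, 0.0744]), 'tcp_rot': array([-3.0419,  1.57  ,  0.3506]), 'ft_force': array([-1.3218,  0.9348,  6.1054]), 'wrist_torque': array([0.1433, 0.51  , 0.1747]), 'width': np.float64(0.0093)}
turn 1.5748086431797828
[('short_key', np.float64(0.72), array([ 0.5034, -0.1543,  0.0089])), ('short_key', np.float64(0.3), array([0.581 , 0.1207, 0.0002])), ('medium_key', np.float64(0.76), array([ 0.4016, -0.322 ,  0.0009])), ('medium_key', np.float64(0.58), array([0.5794, 0.1181, 0.0243])), ('long_key', np.float64(0.86), array([ 0.528 , -0.2898,  0.0081])), ('long_key', np.float64(0.56), array([ 0.3477, -0.1868, -0.0013])), ('tape_roll', np.float64(0.64), array([0.4033, 0.0065, 0.0034])), ('shaker', np.float64(0.81), array([ 0.3468, -0.1894,  0.0031])), ('shaker', np.float64(0.58), array([0.5819, 0.1223, 0.0014]))]
{'clock': np.float64(18.6), 'tool_pos': array([0.5808, 0.1218, 0.0744]), 'tcp_rot': array([-3.0972,  1.5699,  0.2956]), 'ft_force': array([-1.8065,  0.9677,  4.9001]), 'wrist_torque': array([0.0982, 0.5295, 0.152 ]), 'width': np.float64(0.0097)}
```

View pics/fin.png

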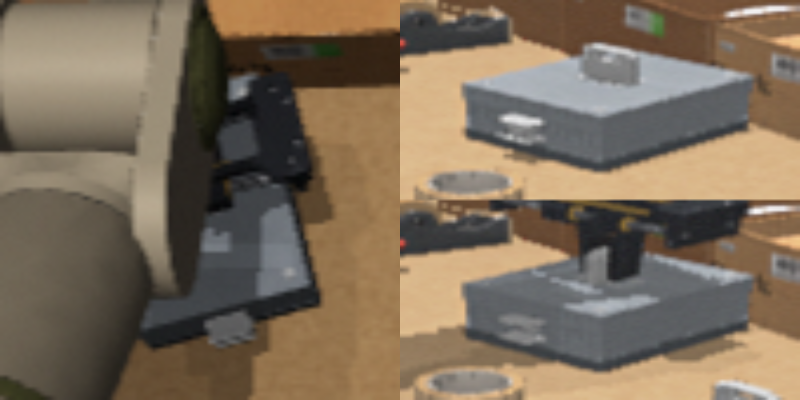

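The before/after crop shows the bracket area has changed, but it's too coarse to tell whether the bolt is fully in. I'll turn a bit further to feel for the end stop.

```bash
python3 -m creep '{"claw":[0.004,0.004,0.004,0.004],"offset":[[0,0,0],[0,0,0],[0,0,0],[0,0,0]],"angular":[[0,0,-0.02],[0,0,-0.04],[0,0,-0.04],[0,0,-0.04]]}' 60
python3 - <<'E'
from h import *
o=st();p,R=pose(o);print('turn',.255-np.arctan2(R[1,1],R[0,1]))
E
python3 -m creep '{"claw":[0.004,0.004,0.004,0.004],"offset":[[0,0,0],[0,0,0],[0,0,0],[0,0,0]],"angular":[[0,0,-0.02],[0,0,-0.03],[0,0,-0.03],[0,0,-0.03]]}' 60
python3 - <<'E'
from h import *
o=st();p,R=pose(o);print('turn',.255-np.arctan2(R[1,1],R[0,1]))
a=save('scene','s3')[150:200,280:325]
b=cv2.imread('pics/scene0.png')[150:200,280:325]
cv2.imwrite('pics/bolt.png',cv2.resize(np.hstack([b,a]),(720,400),interpolation=cv2.INTER_CUBIC))
E
```

```text
clock: 19.0
tool_pos: [0.5808, 0.1218, 0.0744]
tcp_rot: [-3.032, 1.57, 0.32]
ft_force: [-1.6, 1.2, 5.4]
width: 0.0095
{'clock': np.float64(19.0), 'tool_pos': array([0.5808, 0.1218, 0.0744]), 'tcp_rot': array([-3.0325,  1.57  ,  0.3203]), 'ft_force': array([-1.595 ,  1.244 ,  5.3814]), 'wrist_torque': array([0.1532, 0.5173, 0.1785]), 'width': np.float64(0.0095)}
turn 1.6145893576175108
clock: 19.4
tool_pos: [0.5808, 0.1219, 0.0744]
tcp_rot: [-3.053, 1.57, 0.27]
ft_force: [-2.6, 0.5, 6.1]
width: 0.0092
{'clock': np.float64(19.4), 'tool_pos': array([0.5808, 0.1219, 0.0744]), 'tcp_rot': array([-3.0529,  1.5699,  0.2703]), 'ft_force': array([-2.6402,  0.5186,  6.0976]), 'wrist_torque': array([0.1627, 0.5071, 0.2911]), 'width': np.float64(0.0092)}
turn 1.6442661102977914
```

View pics/bolt.png

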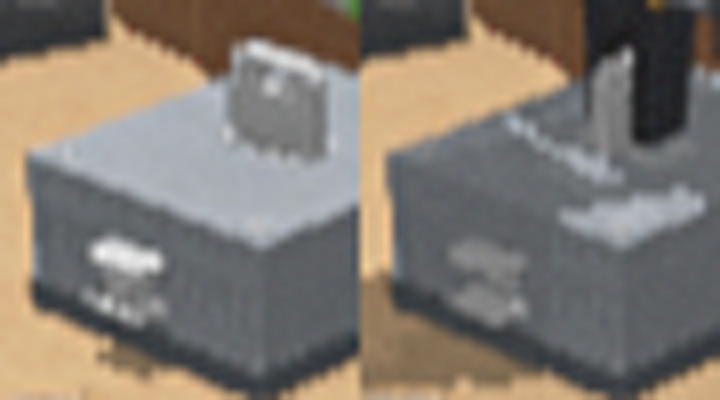

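The bracket's gap now looks open where the bolt spanned it before. The turning moment jumped from 0.18 to 0.29 N m in the last 0.03 rad, so the stop has been reached. I'll hold briefly, check that it stays steady, and hand in.

```bash
python3 -m creep '{"claw":[0.004,0.004,0.004,0.004,0.004],"offset":[[0,0,0],[0,0,0],[0,0,0],[0,0,0],[0,0,0]],"angular":[[0,0,0],[0,0,0],[0,0,0],[0,0,0],[0,0,0]]}' 60
python3 - <<'E'
from h import *
o=st();p,R=pose(o);print('turn',.255-np.arctan2(R[1,1],R[0,1]))
print(ctrl.sign_off())
E
```

```text
clock: 19.95
tool_pos: [0.5808, 0.1219, 0.0744]
tcp_rot: [-3.07, 1.57, 0.253]
ft_force: [-1.9, 1.1, 6.3]
width: 0.009
{'clock': np.float64(19.95), 'tool_pos': array([0.5808, 0.1219, 0.0744]), 'tcp_rot': array([-3.0705,  1.5699,  0.2526]), 'ft_force': array([-1.8573,  1.1488,  6.3072]), 'wrist_torque': array([0.1871, 0.4689, 0.329 ]), 'width': np.float64(0.009)}
turn 1.644305235816752
the job is handed in; nothing more can be done
None
```

I finished all the steps and handed the job in at 19.95 s, with the gripper still holding the medium key turned clockwise. The one thing I couldn't confirm clearly by eye is the bolt.

- **Short key:** I pulled it straight out of the lock, set it down onto the floor of the rack's left slot (6 N of contact) and let go. The wrist picture showed it standing there. The last reading put its foot about 9 mm above the worktop, against a slot floor at 8 mm.
- **Medium key:** I took it from the middle slot and pushed it in until the shoulder met the box top. That gave about 5 N of contact at the expected height, and no wiggling was needed.
- **Turn:** The gripper turned 1.64 rad clockwise. The turning moment held at about 0.18 N m up to 1.61 rad, then rose to 0.29–0.33 N m. I read that as the end stop, reached later than the listed 1.56 rad, probably because of some give in the grip.
- **Other things:** The long key still read at its place in the rack. I had no contact with the other things on the worktop that I noticed, but I did not re-measure all of them.

**Doubtful checks:**
- **Bolt:** The before/after scene crop suggests it is drawn in, but the picture is coarse, so I rely mainly on the rise in turning moment.
- **Pins:** The readings while pushing the key in never showed the 5–15 N the pins should give. Most likely the peak fell between readings.

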